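# Hold the specimen transport box shut on its seal

## Robot

A 7-joint arm with a two-finger parallel gripper is mounted at the origin on a cart in front of the work surface, level with it; the furniture and walls round the work are solid. World frame = base frame: x ahead of the robot, y to its left, z up, the work surface at z = 0. Lengths are in m, angles in rad, forces in N, time in s.
With the tool pointing down it reaches from about 0.35 to 0.9 m from the base axis. Payload 8.1 kg.
Tool frame: the origin (TCP) lies midway between the tips of the shut fingers; the grasp point (between the pads) lies 19 mm behind it (env.grasp_offset is the distance from the TCP to the grasp point, in m); z points along the fingers, y is the line along which they close (so a half turn about z gives the same grasp; the last joint's range is limited). The gripper opens to 85 mm and grips with 20 to 120 N. Pads are 22 mm wide; open, the fingers measure 114 mm over their backs; the gripper's body (76 mm by 85 mm) begins 54 mm behind the grasp point. The pads swing forward as they close: fully open they stand 13 mm farther back than shut.
Start: joints at [-1.237, 0.434, 0.025, 1.573, -0.012, 1.134, -0.075], TCP at [0.264, 0.566, 0.231] pointing down, gripper open.
Joint ranges: [-2.62, 2.62], [-0.44, 2.09], [-1.27, 1.32], [0.08, 2.57], [-1.32, 4.46], [0.12, 2], [-2.74, 2.74]. Speed limits (rad/s): [2.22, 2.22, 3.01, 3.01, 3.14, 3.14, 3.14].

## Interface

Orientations are given as a unit quaternion [w, x, y, z].
In Python, from workcell import telemetry, grab_frame, camera_params, job, env gives the robot as it stands.
- The arm moves only by the tool send_rows, never from a script. Its arguments are lists of equal length, an entry for each row: "offset": the shift along the world's x, y, z in units of 2.5 cm (1.0 is 2.5 cm), a list of three; "turn": the turn, a rotation vector about the world's x, y, z in units of 180 degrees (1.0 is 180 degrees), a list of three; "grip": the opening, from 0 (shut) to 1 (fully open). In form: {"offset": [[x, y, z], ...], "turn": [[wx, wy, wz], ...], "grip": [grip, ...]}. A call has 1 to 5 rows; each row shifts and turns the commanded pose from where the row before left it; what a row does not reach is not made up. A row lasts 1/12 s, in which the tool goes at most 41.7 mm and 7.16 degrees, less where a joint would pass 70% of its speed; a pose out of reach is approached as far as the arm can. A call with a number of a shift or a turn outside -1 to 1 is refused whole. A call with a gripper value outside its range is refused whole. The fingers move at their own pace and stop on an object; "newtons" is the grip in N (left out, the last holds). Time passes only in rows, so rows that do not move let the fingers close. It gives the time, the measured TCP pose, the force, the opening and the grip force at its end, in the units of the state.
- telemetry.sense(): the state, without advancing time (a new reading comes with each control period).
- grab_frame(name): name is "side" or "top"; returns the picture (400x640x3 uint8, red, green, blue); there is no depth.
- camera_params(name): a dict with "K" (3x3 intrinsics, pixels), "dist_coeffs" ([k1, k2, p1, p2, k3] as OpenCV has them; the pictures are not rectified), "origin" and "rotation" of the camera in the world. Camera axes: x right, y up, looking along -z (the intrinsics and any distortion apply to the point x, -y, -z); pixel columns grow to the right and rows downward; lengths in m; the calibration is good to about 2 mm. A picture is of the moment at which its call begins. camera_params takes no time and is no camera call.
- job.job_done(): hands the job in; it is judged then, once.
The state is a dict: "clock": time; "q": joint angles; "dq": joint speeds; "joint_efforts": joint torques, N m; "tcp_pos": TCP position; "tcp_rot": TCP orientation; "force": force on the tool from outside, world axes, zero at the start; "wrist_torque": the same for the moment, N m; "width": finger opening in m; "grip_force": force on a finger pad.
Only numpy, scipy, OpenCV 4.12 (cv2) and the standard library are available. Lean on these libraries where they do the work, as an engineer would, in place of code of your own. Each camera call takes 0.05 s, during which the arm holds its last target. There are 200 camera calls.

## Task

Pack the sample: stand the yellow-capped specimen cup upright in the round pocket of the open grey transport box and let go of it, then fit the loose blue lid squarely on the box with its two steel keepers above the two latches. Press the lid down with a steady push of about 12 N, so that the soft black seal is squeezed on all four sides without being bottomed, and finish while still holding it down like that, for the nurse to snap the latches. Keep the cup upright all the time, never ram the lid down, and leave the timer, the marker pen and the green bottle where they are.

Things in the scene. Friction and masses are not known exactly. Their poses are not given: they have to be found in the camera images.
- transport_box: Pale grey open transport box, fixed on the table. Origin under its centre, z up. Square: 108 mm over the 4 mm walls, 100 mm inside, flange 120 mm, rim 68 mm above the table; foam 26 mm high on its 4 mm floor. A steel latch hangs on its +y and its -y face, out to 69 mm from the centre; label on its -x face.
- pocket (a point): Centre of the mouth of the round pocket in the dark foam, 30 mm above the table: hole 48 mm wide, 26 mm deep, right in the middle of the box (the bottom of a seated cup is 4 mm above the table).
- rim_center (a point): Centre of the box's mouth at rim height, 68 mm above the table. The soft seal stands 8.5 mm proud of this rim all round, on the flange. Behind rise a tiled pier (front at x = 0.51, y from -0.08 to 0.04) and a centrifuge (front at x = 0.585, y from 0.13 to 0.49, 0.31 high).
- lid: Loose blue lid, 120 mm square, about 0.25 kg, lying lip down. Origin at the centre of its lip's lower edge, z up. Plate 14 to 19 mm above it; the tapered lip below (91 mm square at the bottom, 96 at the top) enters the box's 100 mm mouth. The black handle and, at its ends, the two steel keepers lie along the lid's y axis: lid y goes along box y, either way round.
- lid_handle (a point): Centre of the lid's handle bar, on the lid's middle axis, 50 mm above the lid's origin; axes as the lid's. The bar is 86 mm long (along y), 14 mm wide (along x) and 14 mm high, with its underside 24 mm above the lid's plate (posts only at its two ends).
- lid_underside (a point): Centre of the lid plate's underside (the face that meets the seal), 14 mm above the lid's origin and 36 mm below the handle's centre. It lies 76.5 mm above the table when it just touches the seal, about 71.5 mm when pressed with some 12 N.
- cup_mid (a point): Centre, half-way up, of the specimen cup with the yellow screw cap that stands on the white cloth between the box and the lid (the cups far back on the right are not meant): 59 mm high, body 42 mm across, cap 46 mm across on the top 13 mm. 0.06 kg.
- seal_front (a joint): Squeeze of the seal's side on the box's -x edge (m): 0 relaxed, 0.0085 bottomed on the rim. Each of the four sides is a spring of 0.65 N per mm, 2.6 N per mm together.
- seal_back (a joint): The same for the seal's side on the box's +x edge.
- seal_left (a joint): The same for the seal's side on the box's +y edge.
- seal_right (a joint): The same for the seal's side on the box's -y edge.
- timer: Bystander: round orange and white twist timer, 62 mm across, 44 mm high; origin under its centre.
- marker: Bystander: marker pen lying down, 135 mm long, 16 mm thick; origin under its middle.
- antiseptic: Bystander: green squeeze bottle, 41 x 61 mm, 99 mm high; origin under its centre.
Not all that is in view belongs to the job. Of the things that look like the part that bears cup_mid, the smaller one is meant.

How it is judged:
On the way, in this order (a step that is already met when the one before it is completed fails the run):
1. the cup stands upright in the pocket, let go (horizontal distance between cup_mid and pocket below 0.006 m and z of cup_mid in the frame of transport_box below 0.039 m and angle between cup_mid's own z axis and vertical below 0.12 rad and contact force between the fingers and cup below 0.1 N), for 0.2 s.
2. the lid lies squarely on the seal, keepers above the latches (horizontal distance between lid_underside and rim_center below 0.006 m and angle between the y axis of transport_box and the y axis of lid_handle, either way round below 0.07 rad and angle between lid_handle's own z axis and vertical below 0.06 rad and z of lid_underside in the frame of transport_box below 0.0775 m and contact force between lid and transport_box above 0.8 N), for 0.2 s.
At the end, for the whole second after the job is handed in: Still held down by the fingers, the lid presses on the box with 9 to 21 N (its own 2.5 N included), every seal side squeezed over 2 mm; lid at rest, within 6 mm of centre, turned under 0.07 rad either way round, tilted under 0.06; cup in the pocket within 6 mm, tilted under 0.12 (horizontal distance between cup_mid and pocket below 0.006 m and z of cup_mid in the frame of transport_box below 0.039 m and angle between cup_mid's own z axis and vertical below 0.12 rad and horizontal distance between lid_underside and rim_center below 0.006 m and angle between the y axis of transport_box and the y axis of lid_handle, either way round below 0.07 rad and angle between lid_handle's own z axis and vertical below 0.06 rad and value of joint each of seal_front, seal_back, seal_left, seal_right above 0.002 m and contact force between lid and transport_box between 9 and 21 N and contact force between the fingers and lid above 3 N and linear speed of lid below 0.01 m/s); the arm keeps its last pose, push and grip.
It fails at once if the cup is tipped by more than 0.5 rad (angle between cup_mid's own z axis and vertical above 0.5 rad).
It fails at once if the lid is rammed on the box with more than 45 N (contact force between lid and transport_box above 45 N).
It fails at once if the timer, the marker pen or the green bottle is moved by more than 3 cm (distance of any of timer, marker, antiseptic from where it was at the start of the episode above 0.03 m).
It also fails if it takes over 61 s, if anything falls off the work surface, if the arm or the gripper's body presses on something with over 40 N, if the wrist force passes 120 N, or if a joint passes its speed limit or range.

## Working session

There is one attempt and no reset: what is moved stays moved. The work goes in short steps, Python scripts to look and compute and a tool call to move; the robot and the scene stay as the last step left them, time stands still between calls to the robot, and variables do not carry over. Pictures are saved under pics/ and viewed, at most 10 in all, crops included, and the job is handed in when it is done.

Besides the shell and the picture viewer there is one more tool, called after "Call:" as name(argument=value, ...), one argument or row to a line, values as JSON. send_rows: Moves the arm, as the interface text tells. Its arguments: {"type":"object","properties":{"offset":{"type":"array"},"turn":{"type":"array"},"grip":{"type":"array"},"newtons":{"type":"number"}},"required":["offset","turn","grip"]}

```bash
mkdir -p pics; ls
python3 - <<'E'
from workcell import telemetry, grab_frame, camera_params, env
import cv2
for n in ("side","top"):
    f=grab_frame(n); cv2.imwrite(f"pics/{n}0.png",f[:,:,::-1]); print(n,camera_params(n))
s=telemetry.sense(); print({k:s[k] for k in("clock","tcp_pos","tcp_rot","force","width")},env.grasp_offset)
E
```

```text
pics
side {'K': array([[391.29829319,   0.        , 319.82267719],
       [  0.        , 391.29829319, 200.57292382],
       [  0.        ,   0.        ,   1.        ]]), 'dist_coeffs': array([-0.0629885,  0.       ,  0.       ,  0.       ,  0.       ]), 'origin': array([0.07045292, 1.00513848, 0.51358896]), 'rotation': array([-0.17849176, -0.11372134,  0.5248596 ,  0.82445773])}
top {'K': array([[519.29426611,   0.        , 308.0758685 ],
       [  0.        , 519.29426611, 207.60576474],
       [  0.        ,   0.        ,   1.        ]]), 'dist_coeffs': array([-0.11665828,  0.        ,  0.        ,  0.        ,  0.        ]), 'origin': array([0.22739459, 0.15327735, 1.15404012]), 'rotation': array([ 0.71138429,  0.08405481, -0.08152404, -0.6929798 ])}
{'clock': 0.1, 'tcp_pos': array([0.2642485 , 0.5659025 , 0.23062171]), 'tcp_rot': array([-9.33631397e-05,  2.16699377e-01,  9.76238139e-01, -6.83492354e-04]), 'force': array([ 0.24740529, -0.08376937,  0.19966675]), 'width': 0.08548734366047193} 0.0187
```

View pics/side0.png

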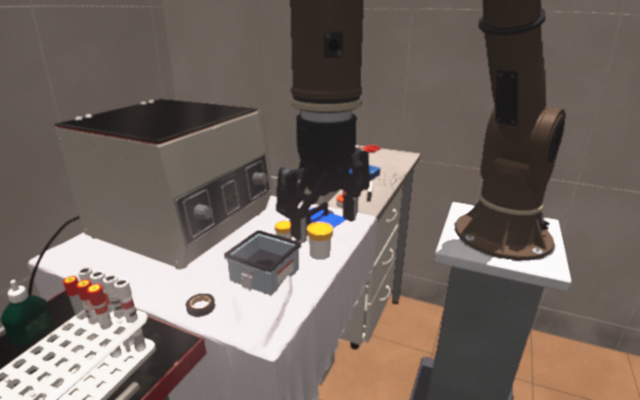

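View pics/top0.png

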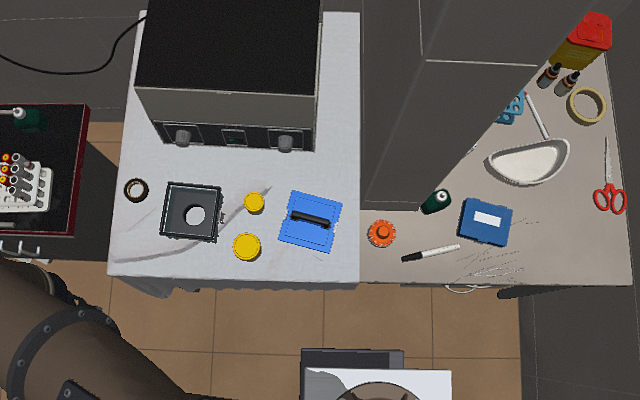

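Top view: the box is at about (192,212) and the lid at about (311,222). The two yellow-capped cups are A (254,202), the smaller, and B (247,245), the larger. A fits the description: it is the smaller one, between box and lid. I'll confirm this with measured cap sizes and one crop.

```bash
cat > h.py <<'E'
import numpy as np, cv2
from scipy.spatial.transform import Rotation as R
from workcell import telemetry, grab_frame, camera_params, env
def ray(n,px):
    c=camera_params(n); q=c["rotation"]
    M=R.from_quat([q[1],q[2],q[3],q[0]]).as_matrix()
    u=cv2.undistortPoints(np.array(px,float).reshape(-1,1,2),c["K"],c["dist_coeffs"]).reshape(-1,2)
    return c["origin"],np.c_[u[:,0],-u[:,1],-np.ones(len(u))]@M.T
def plane(n,px,z):
    o,d=ray(n,px); return o+d*((z-o[2])/d[:,2])[:,None]
def proj(n,P):
    c=camera_params(n); q=c["rotation"]
    M=R.from_quat([q[1],q[2],q[3],q[0]]).as_matrix()
    p=(np.atleast_2d(P)-c["origin"])@M; p=np.c_[p[:,0],-p[:,1],-p[:,2]]
    return cv2.projectPoints(p,np.zeros(3),np.zeros(3),c["K"],c["dist_coeffs"])[0].reshape(-1,2)
def blobs(f,lo,hi,amin=40):
    m=cv2.inRange(cv2.cvtColor(f,cv2.COLOR_RGB2HSV),lo,hi)
    cs=cv2.findContours(m,cv2.RETR_EXTERNAL,cv2.CHAIN_APPROX_NONE)[0]
    return [c.reshape(-1,2) for c in cs if cv2.contourArea(c)>amin]
def rect(P):
    (c,s,a)=cv2.minAreaRect((P[:,:2]*1000).astype(np.float32)); return np.round(c,1),np.round(s,1),round(a,1)
E
python3 - <<'E'
from h import *
f=cv2.imread("pics/top0.png")[:,:,::-1].copy()
for c in blobs(f,(20,130,120),(35,255,255)):
    (u,v),r=cv2.minEnclosingCircle(c)
    if 150<v<280: 
        print("yel",u,v,r,[rect(plane("top",c,z)) for z in(.059,.08)])
for c in blobs(f,(100,130,80),(118,255,255),300): print("blue",c.mean(0),rect(plane("top",c,.019)))
g=cv2.cvtColor(f,cv2.COLOR_RGB2GRAY)
m=np.zeros_like(g);m[170:260,150:232]=1
cs=cv2.findContours(((g<130)&(m>0)).astype(np.uint8),cv2.RETR_EXTERNAL,cv2.CHAIN_APPROX_NONE)[0]
for c in cs:
    if cv2.contourArea(c)>500: print("box",rect(plane("top",c.reshape(-1,2),.0765)),rect(plane("top",c.reshape(-1,2),.068)))
m[:]=0;m[195:235,178:215]=1
cs=cv2.findContours(((g>120)&(m>0)).astype(np.uint8),cv2.RETR_EXTERNAL,cv2.CHAIN_APPROX_NONE)[0]
for c in cs:
    if cv2.contourArea(c)>80: print("hole",c.reshape(-1,2).mean(0),rect(plane("top",c.reshape(-1,2),.03)),rect(plane("top",c.reshape(-1,2),.004)))
m[:]=0;m[200:240,285:337]=1
cs=cv2.findContours(((g<60)&(m>0)).astype(np.uint8),cv2.RETR_EXTERNAL,cv2.CHAIN_APPROX_NONE)[0]
for c in cs:
    if cv2.contourArea(c)>80: print("handle",rect(plane("top",c.reshape(-1,2),.057)))
s=cv2.imread("pics/side0.png")[:,:,::-1].copy()
for c in blobs(s,(18,130,120),(35,255,255),20): print("side yel",c.mean(0),cv2.boundingRect(c))
a=cv2.resize(f[160:285,120:360],None,fx=3.2,fy=3.2,interpolation=cv2.INTER_CUBIC)
cv2.imwrite("pics/crop1.png",a[:,:,::-1])
E
```

```text
yel 245.73809814453125 245.7857208251953 13.791753768920898 [(array([401.8, 291.7]), array([57.5, 58. ]), 28.8), (array([398.4, 289. ]), array([56.4, 56.9]), 28.8)]
yel 253.3000030517578 201.3000030517578 10.068864822387695 [(array([499.9, 279.9]), array([42.8, 41.5]), 2.7), (array([494.6, 277.5]), array([42. , 40.7]), 2.7)]
blue [485.86956522 221.68944099] (array([ 476.4, -242.6]), array([109.1,  93. ]), 76.6)
blue [309.88235294 221.27941176] (array([468.4, 156.2]), array([117.6, 119.2]), 76.3)
box (array([464.8, 401.1]), array([147.4, 134.6]), 85.5) (array([466.6, 403.1]), array([148.6, 135.7]), 85.5)
hole [194.94230769 215.53846154] (array([471.5, 412.6]), array([38.9, 40.8]), 1.6) (array([477.1, 418.6]), array([39.8, 41.8]), 1.6)
handle (array([463.4, 154.8]), array([89.7, 21.5]), 76.1)
side yel [ 93.69565217 287.60869565] (89, 285, 10, 6)
side yel [ 83.   282.95] (79, 281, 9, 5)
side yel [ 69.5        278.94444444] (65, 277, 10, 5)
side yel [319.03571429 228.78571429] (307, 223, 25, 13)
side yel [282.91666667 225.38888889] (275, 221, 16, 10)
```

View pics/crop1.png

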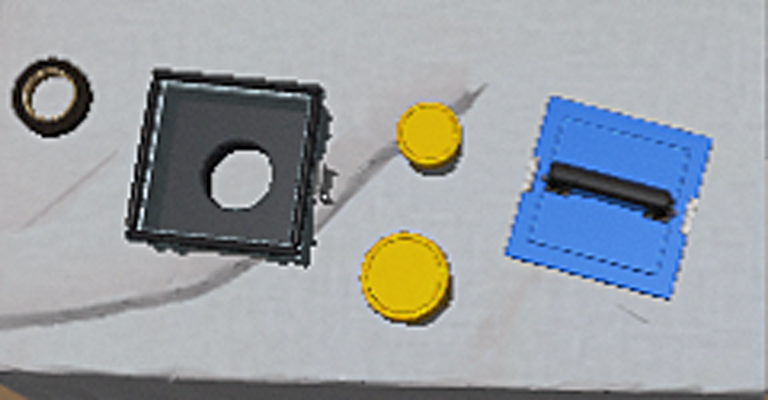

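The crop shows the box at crop (228,168) with its hole at about (238,175). It also shows small cup A at (428,133), with a cap of about 44 mm, large cup B at (405,277), with a cap of about 57 mm, and the lid at (610,195). Cup A is the one meant, since its cap matches 46 mm.

Run:
```python
from h import *
k=lambda P:np.array(P)/3.2+np.array([120,160])-.35
C=plane("top",k([(155,70),(325,88),(307,265),(128,240)]),.0765)
I=plane("top",k([(164,80),(312,96),(296,246),(139,232)]),.0765)
for Q in (C,I):
    print(Q[:,:2].round(4).tolist(),Q[:,:2].mean(0).round(4),[round(float(np.linalg.norm(Q[i]-Q[i-1])),4) for i in range(4)])
    d=(Q[0]-Q[1])+(Q[3]-Q[2]); e=(Q[0]-Q[3])+(Q[1]-Q[2]); print("y dir deg",np.degrees(np.arctan2(d[1],d[0])),"x dir",np.degrees(np.arctan2(e[1],e[0])))
print("mouth",plane("top",k([(203,175),(273,175),(238,140),(238,210)]),.03).round(4).tolist())
print(proj("side",[[.4999,.2799,.059],[.4999,.2799,.046],[.402,.292,.08],[.467,.403,.0765]]))
```

```text
[[0.5354, 0.4671], [0.5255, 0.3495], [0.4043, 0.3536], [0.4175, 0.4749]] [0.4707 0.4113] [0.1181, 0.1181, 0.1213, 0.122]
y dir deg 84.47081609443495 x dir -2.8410536721438326
[[0.5285, 0.4602], [0.5197, 0.3579], [0.4168, 0.3617], [0.4232, 0.4679]] [0.472 0.412] [0.1056, 0.1027, 0.103, 0.1064]
y dir deg 85.84188826613627 x dir -3.1511831896335947
mouth [[0.4733, 0.4397, 0.03], [0.4747, 0.3903, 0.03], [0.4991, 0.4169, 0.03], [0.4491, 0.413, 0.03]]
[[282.48166459 224.11486223]
 [282.70056221 228.78866999]
 [316.87138645 226.79379761]
 [267.21120541 245.08197957]]
```

Call:
send_rows(
  offset=[
    [0.8,-1,0],
    [0.8,-1,0],
    [0.8,-1,0],
    [0.8,-1,0],
    [0.8,-1,0],
  ],
  turn=[
    [0,0,0.022],
    [0,0,0.022],
    [0,0,0.022],
    [0,0,0.022],
    [0,0,0.022],
  ],
  grip=[0.72,0.72,0.72,0.72,0.72],
  newtons=30,
)

```text
clock: 0.52
tcp_pos: [0.365, 0.4398, 0.231]
tcp_rot: [-0.0, 0.044, 0.999, -0.0]
force: [0.5, -0.5, 0.9]
width: 0.0616
grip_force: 0.0
```

Call:
send_rows(
  offset=[
    [0.8,-0.95,0],
    [0.8,-0.95,0],
    [0.8,-0.95,0],
    [0.8,-0.95,0],
    [0.8,-0.95,0],
  ],
  turn=[
    [0,0,0],
    [0,0,0],
    [0,0,0],
    [0,0,0],
    [0,0,0],
  ],
  grip=[0.72,0.72,0.72,0.72,0.72],
)

```text
clock: 0.93
tcp_pos: [0.465, 0.3211, 0.2311]
tcp_rot: [-0.0, 0.046, 0.999, -0.0]
force: [0.6, 0.0, 0.5]
width: 0.0613
grip_force: 0.0
```

Call:
send_rows(
  offset=[
    [0.8,-0.9,0],
    [0.6,-0.75,0],
    [0,0,-1],
    [0,0,-1],
    [0,0,-1],
  ],
  turn=[
    [0,0,0],
    [0,0,0],
    [0,0,0],
    [0,0,0],
    [0,0,0],
  ],
  grip=[0.72,0.72,0.72,0.72,0.72],
)

```text
clock: 1.35
tcp_pos: [0.4998, 0.2807, 0.1555]
tcp_rot: [0.0, 0.046, 0.999, 0.0]
force: [-0.6, 0.7, -0.7]
width: 0.0615
grip_force: 0.0
```

Call:
send_rows(
  offset=[
    [0,0,-0.8],
    [0,0,-0.6],
    [0,0,0],
    [0,0,0],
  ],
  turn=[
    [0,0,0],
    [0,0,0],
    [0,0,0],
    [0,0,0],
  ],
  grip=[0.72,0.72,0.72,0.72],
)

```text
clock: 1.68
tcp_pos: [0.4989, 0.2809, 0.1207]
tcp_rot: [-0.001, 0.046, 0.999, -0.001]
force: [0.1, 0.5, 1.1]
width: 0.0612
grip_force: 0.0
```

Run:
```python
from h import *
t=grab_frame("top");s=grab_frame("side")
a=cv2.resize(t[150:270,180:320],None,fx=4,fy=4,interpolation=cv2.INTER_CUBIC)
b=cv2.resize(s[170:290,220:360],None,fx=4,fy=4,interpolation=cv2.INTER_CUBIC)[:,:240*2]
a=a[:480,:320] if 0 else a
im=cv2.resize(np.hstack([a,b]),(780,350)); cv2.imwrite("pics/g1.png",im[:,:,::-1])
print(telemetry.sense()["tcp_pos"])
```

```text
[0.49998165 0.28166512 0.12232023]
```

View pics/g1.png

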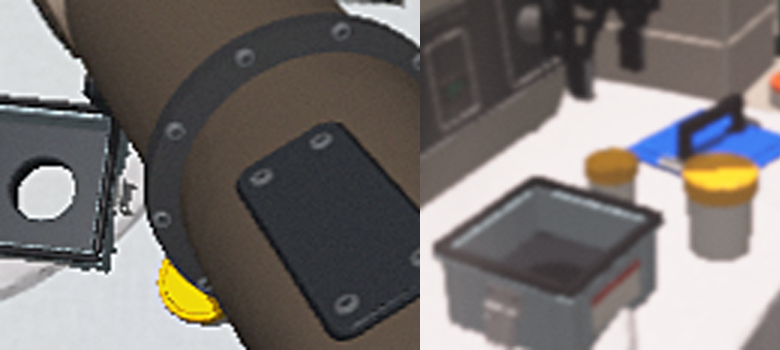

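Side crop: the fingers hang open at (580,90) and (630,60), right over cup A at (610,170). The way down is clear. In the top view the arm hides the cup.

Call:
send_rows(
  offset=[
    [0,0,-0.9],
    [0,0,-0.9],
    [0,0,-0.8],
    [0,0,-0.7],
    [0,0,-0.4],
  ],
  turn=[
    [0,0,0],
    [0,0,0],
    [0,0,0],
    [0,0,0],
    [0,0,0],
  ],
  grip=[0.72,0.72,0.72,0.72,0.72],
)

```text
clock: 2.2
tcp_pos: [0.4995, 0.2814, 0.0283]
tcp_rot: [0.0, 0.046, 0.999, 0.0]
force: [0.0, 0.1, 0.9]
width: 0.0613
grip_force: 0.0
```

Call:
send_rows(
  offset=[
    [0,0,0],
    [0,0,0],
    [0,0,0],
    [0,0,0],
    [0,0,0],
  ],
  turn=[
    [0,0,0],
    [0,0,0],
    [0,0,0],
    [0,0,0],
    [0,0,0],
  ],
  grip=[0.45,0.45,0.45,0.45,0.45],
)

```text
clock: 2.62
tcp_pos: [0.5, 0.2817, 0.0299]
tcp_rot: [0.001, 0.046, 0.999, 0.001]
force: [0.2, 0.4, -0.8]
width: 0.0435
grip_force: 30.6
```

Call:
send_rows(
  offset=[
    [0,0,0],
    [0,0,0.4],
    [0,0,0.8],
    [0,0,1],
    [0,0,1],
  ],
  turn=[
    [0,0,0],
    [0,0,0],
    [0,0,0],
    [0,0,0],
    [0,0,0],
  ],
  grip=[0.3,0.3,0.3,0.3,0.3],
)

```text
clock: 3.03
tcp_pos: [0.4991, 0.2811, 0.1102]
tcp_rot: [-0.0, 0.046, 0.999, -0.0]
force: [0.4, -0.0, -0.6]
width: 0.0438
grip_force: 30.8
```

Call:
send_rows(
  offset=[
    [0,0,0.8],
    [-0.1,0.4,0],
    [-0.2,0.9,0],
    [-0.2,0.9,0],
    [-0.2,0.9,0],
  ],
  turn=[
    [0,0,0],
    [0,0,0],
    [0,0,0],
    [0,0,0],
    [0,0,0],
  ],
  grip=[0.3,0.3,0.3,0.3,0.3],
)

```text
clock: 3.45
tcp_pos: [0.4815, 0.3598, 0.1293]
tcp_rot: [0.0, 0.046, 0.999, 0.0]
force: [-0.3, -0.2, -1.3]
width: 0.0438
grip_force: 30.8
```

Call:
send_rows(
  offset=[
    [-0.2,0.9,0],
    [-0.1,0.8,0],
    [-0.05,0.5,0],
    [0,0,0],
    [0,0,0],
  ],
  turn=[
    [0,0,0],
    [0,0,0],
    [0,0,0],
    [0,0,0],
    [0,0,0],
  ],
  grip=[0.3,0.3,0.3,0.3,0.3],
)

```text
clock: 3.87
tcp_pos: [0.473, 0.4138, 0.1286]
tcp_rot: [-0.0, 0.045, 0.999, -0.0]
force: [1.0, -0.5, -0.5]
width: 0.044
grip_force: 30.8
```

Run:
```python
from h import *
t=grab_frame("top");s=grab_frame("side")
np.save("s1.npy",s)
a=cv2.resize(t[150:270,130:250],None,fx=3.2,fy=3.2,interpolation=cv2.INTER_CUBIC)
b=cv2.resize(s[190:300,210:320],(384*1,384),interpolation=cv2.INTER_CUBIC)
cv2.imwrite("pics/p1.png",np.hstack([a,b])[:,:,::-1])
p=telemetry.sense()["tcp_pos"]; print(p)
for z in (.0,.019,.033):print(proj("side",p+[0,0,z]))
for c in blobs(s,(15,110,60),(35,255,255),15): print("yel",c.mean(0),cv2.boundingRect(c))
```

```text
[0.47375557 0.4121759  0.12871204]
[[260.57773466 224.73446335]]
[[259.97085687 216.52304163]]
[[259.51790558 210.3639473 ]]
yel [ 93.58333333 287.625     ] (89, 285, 11, 7)
yel [ 82.76190476 282.71428571] (78, 280, 11, 6)
yel [ 69.5        278.81818182] (65, 276, 10, 6)
yel [260.24137931 235.27586207] (253, 234, 15, 4)
yel [319.10606061 230.87878788] (307, 223, 25, 18)
yel [264.06521739 214.02173913] (257, 206, 15, 17)
```

View pics/p1.png

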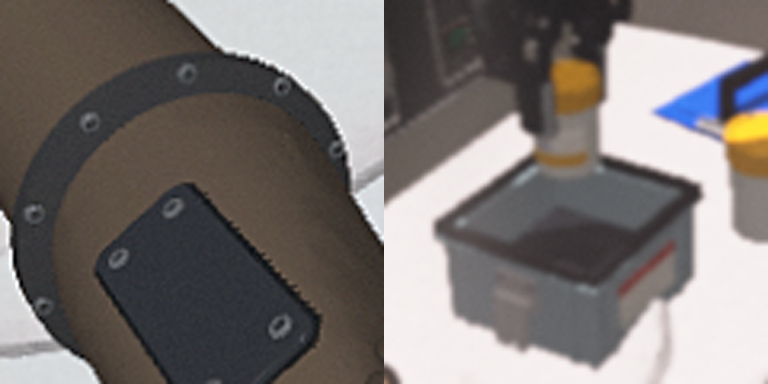

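Right half of the picture, the side view: the cup hangs upright over the box, body from x=535 to 600, bottom at y=175. The seal corners are at (440,230), (605,160), (697,190) and (590,272). I'll measure cup against box in this view.

Run:
```python
from h import *
s=np.load("s1.npy")
for r in (228,230,232,238): print(r,s[r,246:282].mean(1).astype(int).tolist())
k=lambda P:(np.array(P,float)-[384,0])/3.49+[210,190]-.4
C=plane("side",k([(440,230),(605,160),(697,190),(590,272)]),.0765)
C=plane("side",k([(440,228),(603,156),(699,188),(592,280)]),.0765)
print(C.round(4).tolist(),C.mean(0),[round(float(np.linalg.norm(C[i]-C[i-1])),4) for i in range(4)])
for n in("top","side"):
  print(n,proj(n,[[.472+dx*.06,.412+dy*.06,.0765] for dx in(-1,1) for dy in(-1,1)]).round(1).tolist())
p=np.array([.4735,.413,.129])
print(proj("side",[p+[0,0,-.01],p+[-.004,0,-.01],p+[0,.004,-.01]]))
```

```text
228 [238, 237, 237, 230, 200, 162, 121, 85, 75, 81, 90, 95, 97, 109, 126, 136, 136, 135, 136, 137, 133, 125, 118, 114, 119, 159, 215, 237, 240, 241, 241, 241, 241, 241, 241, 241]
230 [238, 238, 238, 238, 239, 236, 202, 144, 113, 109, 109, 117, 125, 130, 134, 135, 133, 133, 132, 133, 130, 126, 119, 117, 119, 159, 214, 237, 240, 241, 241, 241, 241, 241, 241, 241]
232 [239, 239, 239, 239, 238, 229, 192, 139, 113, 110, 115, 121, 129, 133, 134, 133, 131, 132, 132, 132, 129, 123, 117, 115, 120, 155, 209, 236, 239, 239, 240, 241, 241, 241, 242, 241]
238 [124, 82, 61, 64, 86, 123, 146, 145, 125, 119, 120, 119, 119, 119, 119, 119, 119, 119, 119, 119, 121, 120, 119, 117, 126, 140, 129, 99, 81, 73, 65, 57, 52, 48, 47, 52]
[[0.5243, 0.4715, 0.0765], [0.4805, 0.3588, 0.0765], [0.4068, 0.3683, 0.0765], [0.4162, 0.4792, 0.0765]] [0.45696123 0.41945304 0.0765    ] [0.1083, 0.1209, 0.0743, 0.1113]
top [[216.6, 238.9], [160.7, 237.3], [220.3, 184.2], [165.7, 183.0]]
side [[301.1, 239.4], [273.0, 268.4], [254.5, 228.3], [222.4, 254.2]]
[[260.77597206 229.0697476 ]
 [262.42894347 229.46440798]
 [259.73303996 229.93422937]]
```

Run:
```python
from h import *
t=cv2.imread("pics/top0.png")[:,:,::-1].copy(); s=np.load("s1.npy")
def corners(c,th,h,z):
    a=np.radians(th-90); M=np.array([[np.cos(a),-np.sin(a)],[np.sin(a),np.cos(a)]])
    return np.c_[np.array([(1,1),(1,-1),(-1,-1),(-1,1)])*h@M.T+c,np.full(4,z)]
out=[]
for n,f,(y0,y1,x0,x1),k in(("top",t,(165,260,145,240),4),("side",s,(205,300,205,310),4)):
    im=cv2.resize(f[y0:y1,x0:x1],None,fx=k,fy=k,interpolation=cv2.INTER_CUBIC)
    def dr(P,col):
        q=((proj(n,P)-[x0,y0]+.5)*k).astype(np.int32); cv2.polylines(im,[q],True,col,1)
    dr(corners((.4735,.414),86,.06,.068),(255,0,0)); dr(corners((.4735,.414),86,.05,.068),(0,255,0))
    an=np.linspace(0,6.28,40)
    dr(np.c_[.4735+.024*np.cos(an),.414+.024*np.sin(an),0*an+.03],(255,255,0))
    dr(np.c_[.4735+.024*np.cos(an),.414+.024*np.sin(an),0*an+.004],(255,0,255))
    out.append(im)
h=max(i.shape[0] for i in out)
out=[cv2.copyMakeBorder(i,0,h-i.shape[0],0,0,0) for i in out]
cv2.imwrite("pics/o1.png",np.hstack(out)[:,:,::-1]); print(np.hstack(out).shape)
```

```text
(380, 800, 3)
```

View pics/o1.png

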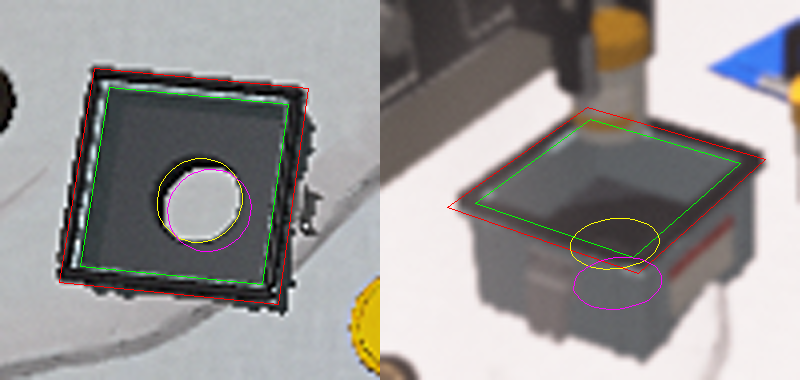

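Overlay: in the top view the pocket circle at (0.4735, 0.414) fits the mouth, and the box outline fits too. In the side view the box and the cup share the same bias of about 1 px, so the cup is over the pocket in x. I'll shift y by +1.5 mm and lower slowly.

Call:
send_rows(
  offset=[
    [0,0.06,-0.5],
    [0,0,-0.7],
    [0,0,-0.7],
    [0,0,-0.5],
    [0,0,-0.2],
  ],
  turn=[
    [0,0,0],
    [0,0,0],
    [0,0,0],
    [0,0,0],
    [0,0,0],
  ],
  grip=[0.3,0.3,0.3,0.3,0.3],
)

```text
clock: 4.38
tcp_pos: [0.4725, 0.4134, 0.0612]
tcp_rot: [-0.001, 0.046, 0.999, -0.001]
force: [-0.8, -0.7, -1.0]
width: 0.0439
grip_force: 30.8
```

Call:
send_rows(
  offset=[
    [0,0,-0.16],
    [0,0,-0.16],
    [0,0,-0.16],
    [0,0,0],
  ],
  turn=[
    [0,0,0],
    [0,0,0],
    [0,0,0],
    [0,0,0],
  ],
  grip=[0.3,0.3,0.3,0.3],
)

```text
clock: 4.72
tcp_pos: [0.4732, 0.4152, 0.0516]
tcp_rot: [-0.0, 0.046, 0.999, -0.0]
force: [0.7, 0.2, -0.3]
width: 0.0436
grip_force: 30.8
```

Call:
send_rows(
  offset=[
    [0,0,-0.16],
    [0,0,-0.16],
    [0,0,-0.16],
    [0,0,-0.12],
    [0,0,0],
  ],
  turn=[
    [0,0,0],
    [0,0,0],
    [0,0,0],
    [0,0,0],
    [0,0,0],
  ],
  grip=[0.3,0.3,0.3,0.3,0.3],
)

```text
clock: 5.13
tcp_pos: [0.4728, 0.415, 0.036]
tcp_rot: [-0.0, 0.046, 0.999, -0.0]
force: [0.6, -0.2, -1.3]
width: 0.0438
grip_force: 30.8
```

Clean insertion. I'll go down a little more, then open to 0.72, which keeps the fingers inside the box.

Call:
send_rows(
  offset=[
    [0,0,-0.06],
    [0,0,0],
    [0,0,0],
  ],
  turn=[
    [0,0,0],
    [0,0,0],
    [0,0,0],
  ],
  grip=[0.3,0.3,0.3],
)

```text
clock: 5.38
tcp_pos: [0.4732, 0.4154, 0.0354]
tcp_rot: [0.0, 0.046, 0.999, 0.0]
force: [-0.0, 0.7, -0.5]
width: 0.0434
grip_force: 30.8
```

Call:
send_rows(
  offset=[
    [0,0,0],
    [0,0,0],
    [0,0,0],
    [0,0,0],
    [0,0,0],
  ],
  turn=[
    [0,0,0],
    [0,0,0],
    [0,0,0],
    [0,0,0],
    [0,0,0],
  ],
  grip=[0.66,0.68,0.68,0.68,0.68],
)

```text
clock: 5.8
tcp_pos: [0.4732, 0.4154, 0.0354]
tcp_rot: [0.0, 0.046, 0.999, 0.0]
force: [-0.4, 0.1, -0.1]
width: 0.0581
grip_force: 0.0
```

Call:
send_rows(
  offset=[
    [0,0,0.2],
    [0,0,0.5],
    [0,0,1],
    [0,0,1],
    [0,0,1],
  ],
  turn=[
    [0,0,0],
    [0,0,0],
    [0,0,0],
    [0,0,0],
    [0,0,0],
  ],
  grip=[0.68,0.68,0.68,0.68,0.68],
)

```text
clock: 6.22
tcp_pos: [0.4732, 0.4153, 0.1299]
tcp_rot: [0.0, 0.046, 0.999, 0.0]
force: [0.1, 1.6, 0.1]
width: 0.0582
grip_force: 0.0
```

```bash
python3 -c "
from h import *
print(telemetry.sense()['q'].round(2))"
```

```text
[-0.83  0.53  0.04  1.68 -0.03  0.93  0.7 ]
```

Call:
send_rows(
  offset=[
    [0,-1,0.5],
    [0,-1,0.5],
    [0,-1,0.2],
    [0,-1,0],
    [0,-1,0],
  ],
  turn=[
    [0,0,0.038],
    [0,0,0.038],
    [0,0,0.038],
    [0,0,0.038],
    [0,0,0.038],
  ],
  grip=[0.68,0.68,0.68,0.68,0.68],
)

```text
clock: 6.63
tcp_pos: [0.4736, 0.2895, 0.1597]
tcp_rot: [0.001, -0.253, 0.967, 0.0]
force: [0.6, -0.3, 0.2]
width: 0.0581
grip_force: 0.0
```

```bash
python3 -c "
from h import *
print(telemetry.sense()['q'].round(2))"
```

```text
[-0.57  0.4  -0.1   1.83  0.05  0.91  1.39]
```

Call:
send_rows(
  offset=[
    [0,-0.9,0],
    [0,-0.9,0],
    [-0.1,-0.9,0],
    [-0.1,-0.9,0],
    [0,-0.9,0],
  ],
  turn=[
    [0,0,0.038],
    [0,0,0.038],
    [0,0,0.038],
    [0,0,0.038],
    [0,0,0.038],
  ],
  grip=[0.6,0.6,0.6,0.6,0.6],
)

```text
clock: 7.05
tcp_pos: [0.4679, 0.1767, 0.159]
tcp_rot: [0.0, -0.526, 0.85, -0.0]
force: [0.1, -0.6, -0.1]
width: 0.0511
grip_force: 0.0
```

Call:
send_rows(
  offset=[
    [0,-0.8,0],
    [0,0,0],
    [0,0,0],
    [0,0,0],
  ],
  turn=[
    [0,0,0.037],
    [0,0,0.036],
    [0,0,0],
    [0,0,0],
  ],
  grip=[0.6,0.6,0.6,0.6],
)

```text
clock: 7.38
tcp_pos: [0.4686, 0.158, 0.1588]
tcp_rot: [0.001, -0.616, 0.788, -0.0]
force: [-0.7, 0.6, -0.1]
width: 0.0513
grip_force: 0.0
```

Run:
```python
from h import *
t=grab_frame("top");s=grab_frame("side")
p=telemetry.sense(); print(p["tcp_pos"],p["tcp_rot"],p["q"].round(2))
for c in blobs(t,(20,110,80),(35,255,255)):
    print("yel",c.mean(0),rect(plane("top",c,.063)))
a=cv2.resize(t[155:275,145:345],None,fx=2,fy=2,interpolation=cv2.INTER_CUBIC)
b=cv2.resize(s[160:280,220:420],None,fx=2,fy=2,interpolation=cv2.INTER_CUBIC)
cv2.imwrite("pics/l1.png",np.hstack([a,b])[:,:,::-1])
```

```text
[0.46834312 0.15867451 0.15841452] [ 5.17755505e-04 -6.16763996e-01  7.87147956e-01 -1.69633423e-05] [-0.23  0.32 -0.26  1.96  0.11  0.87  2.36]
yel [246.25641026 246.35897436] (array([400.4, 290. ]), array([59.8, 57. ]), 47.3)
yel [191.71186441 211.20338983] (array([474.1, 413.3]), array([44.6, 46.4]), 1.6)
yel [574.63865546  55.90756303] (array([ 883.1, -482.8]), array([134.7,  77.2]), 76.5)
```

View pics/l1.png

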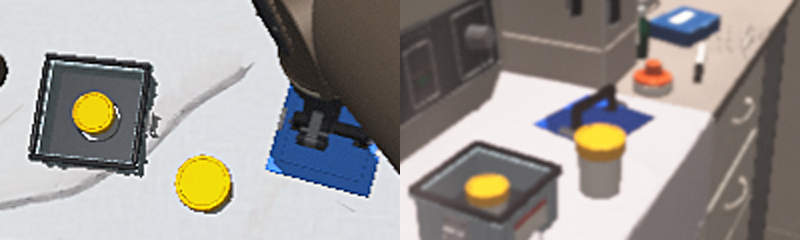

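The cup is seated: cap at crop (95,112), giving (0.4741, 0.4133), inside the pocket. The gripper is over the handle at (320,130). I'll go down onto the bar.

Call:
send_rows(
  offset=[
    [0,0,-1],
    [0,0,-1],
    [0,0,-1],
    [0,0,-0.8],
    [0,0,-0.6],
  ],
  turn=[
    [0,0,0],
    [0,0,0],
    [0,0,0],
    [0,0,0],
    [0,0,0],
  ],
  grip=[0.6,0.6,0.6,0.6,0.6],
)

```text
clock: 7.9
tcp_pos: [0.4675, 0.1585, 0.0463]
tcp_rot: [-0.001, -0.617, 0.787, 0.0]
force: [-0.4, -0.9, -0.1]
width: 0.051
grip_force: 0.0
```

Call:
send_rows(
  offset=[
    [0,0,-0.4],
    [0,0,-0.3],
    [0,0,0],
    [0,0,0],
  ],
  turn=[
    [0,0,0],
    [0,0,0],
    [0,0,0],
    [0,0,0],
  ],
  grip=[0.6,0.6,0.5,0.4],
)

```text
clock: 8.23
tcp_pos: [0.4683, 0.1582, 0.0306]
tcp_rot: [0.0, -0.618, 0.786, -0.0]
force: [0.4, 0.2, 0.5]
width: 0.0346
grip_force: 0.0
```

Call:
send_rows(
  offset=[
    [0,0,0],
    [0,0,0],
    [0,0,0],
    [0,0,0],
    [0,0,0],
  ],
  turn=[
    [0,0,0],
    [0,0,0],
    [0,0,0],
    [0,0,0],
    [0,0,0],
  ],
  grip=[0.3,0.2,0.1,0,0],
  newtons=80,
)

```text
clock: 8.65
tcp_pos: [0.4688, 0.1581, 0.0313]
tcp_rot: [0.001, -0.618, 0.786, -0.0]
force: [-1.6, -0.5, 6.1]
width: 0.0127
grip_force: 77.9
```

Call:
send_rows(
  offset=[
    [0,0,0.3],
    [0,0,0.8],
    [0,0,1],
    [0,0,1],
    [0,0,1],
  ],
  turn=[
    [0,0,0],
    [0,0,0],
    [0,0,0],
    [0,0,0],
    [0,0,0],
  ],
  grip=[0,0,0,0,0],
)

```text
clock: 9.07
tcp_pos: [0.4678, 0.1576, 0.1345]
tcp_rot: [-0.0, -0.618, 0.786, 0.0]
force: [0.2, 0.4, -1.8]
width: 0.0126
grip_force: 78.2
```

Call:
send_rows(
  offset=[
    [0,0,0.8],
    [0,0.4,0.5],
    [0,0.8,0],
    [0.05,0.9,0],
    [0.05,0.9,0],
  ],
  turn=[
    [0,0,0],
    [0,0,0],
    [0,0,0.018],
    [0,0,0.018],
    [0,0,0.018],
  ],
  grip=[0,0,0,0,0],
)

```text
clock: 9.48
tcp_pos: [0.4703, 0.2342, 0.1656]
tcp_rot: [0.0, -0.684, 0.73, 0.0]
force: [-0.3, 0.8, -1.4]
width: 0.0125
grip_force: 78.4
```

Call:
send_rows(
  offset=[
    [0.05,0.9,0],
    [0.05,0.9,0],
    [0,0.9,0],
    [0,0.9,0],
    [0,0.9,0],
  ],
  turn=[
    [0,0,0],
    [0,0,0],
    [0,0,0],
    [0,0,0],
    [0,0,0],
  ],
  grip=[0,0,0,0,0],
)

```text
clock: 9.9
tcp_pos: [0.4721, 0.3473, 0.1647]
tcp_rot: [-0.0, -0.683, 0.73, 0.0]
force: [0.2, 0.2, -1.8]
width: 0.0127
grip_force: 78.4
```

Call:
send_rows(
  offset=[
    [0,0.9,0],
    [0,0.8,0],
    [0,0.6,0],
    [0,0.3,0],
    [0,0,0],
  ],
  turn=[
    [0,0,0],
    [0,0,0],
    [0,0,0],
    [0,0,0],
    [0,0,0],
  ],
  grip=[0,0,0,0,0],
)

```text
clock: 10.32
tcp_pos: [0.472, 0.4124, 0.1648]
tcp_rot: [-0.0, -0.683, 0.73, 0.001]
force: [-0.7, -1.2, -1.4]
width: 0.0124
grip_force: 78.3
```

Call:
send_rows(
  offset=[
    [0.06,0.12,-0.5],
    [0,0,-0.6],
    [0,0,-0.5],
    [0,0,-0.15],
    [0,0,0],
  ],
  turn=[
    [0,0,0],
    [0,0,0],
    [0,0,0],
    [0,0,0],
    [0,0,0],
  ],
  grip=[0,0,0,0,0],
)

```text
clock: 10.73
tcp_pos: [0.4743, 0.4115, 0.1197]
tcp_rot: [-0.002, -0.682, 0.732, -0.0]
force: [-0.1, 0.1, -1.7]
width: 0.0124
grip_force: 78.3
```

Run:
```python
from h import *
t=grab_frame("top");s=grab_frame("side"); np.save("s2.npy",s)
p=telemetry.sense(); print(p["tcp_pos"],p["tcp_rot"],p["q"].round(2))
a=cv2.resize(t[165:265,140:240],(384,384),interpolation=cv2.INTER_CUBIC)
b=cv2.resize(s[200:296,210:306],(384,384),interpolation=cv2.INTER_CUBIC)
cv2.imwrite("pics/b1.png",np.hstack([a,b])[:,:,::-1])
```

```text
[0.47495292 0.41288687 0.12165562] [-8.94673842e-05 -6.81976773e-01  7.31373824e-01 -5.13395955e-05] [-0.59  0.57 -0.31  1.66  0.2   0.94  2.1 ]
```

View pics/b1.png

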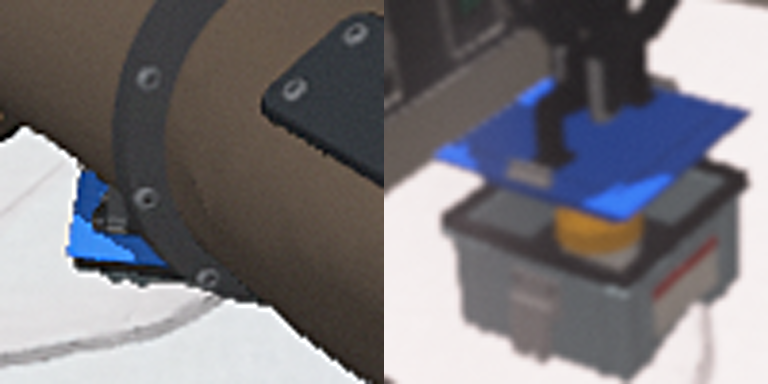

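Side crop: the lid hovers level with corners at (436,152), (750,115) and (630,220). The seal corners are at (443,214), (748,178) and (640,283), and keeper (530,172) is over latch (535,300). I'll compare corner pairs.

Run:
```python
from h import *
k=lambda P:(np.array(P,float)-[384,0])/4+[210,200]-.4
L=plane("side",k([(436,152),(751,114),(630,220)]),.107)
B=plane("side",k([(443,214),(748,178),(640,283)]),.0745)
print(L.round(4).tolist(),B.round(4).tolist(),((B-L)*1000).round(1).tolist())
s=np.load("s2.npy")
im=cv2.resize(s[200:296,210:306],(576,576),interpolation=cv2.INTER_CUBIC)
def sq(c,th,h,z):
    a=np.radians(th-90); M=np.array([[np.cos(a),-np.sin(a)],[np.sin(a),np.cos(a)]])
    return np.c_[np.array([(1,1),(1,-1),(-1,-1),(-1,1)])*h@M.T+c,np.full(4,z)]
for z,col in((.1095,(255,255,0)),(.0765,(255,0,0)),(.068,(0,255,0))):
    q=((proj("side",sq((.4738,.4137),86,.06,z))-[210,200]+.5)*6).astype(np.int32); cv2.polylines(im,[q],True,col,1)
cv2.imwrite("pics/b2.png",im[:,:,::-1])
```

```text
[[0.5379, 0.4583, 0.107], [0.4091, 0.3554, 0.107], [0.4146, 0.4715, 0.107]] [[0.533, 0.4646, 0.0745], [0.4057, 0.367, 0.0745], [0.4092, 0.4747, 0.0745]] [[-4.9, 6.3, -32.5], [-3.4, 11.7, -32.5], [-5.4, 3.2, -32.5]]
```

View pics/b2.png

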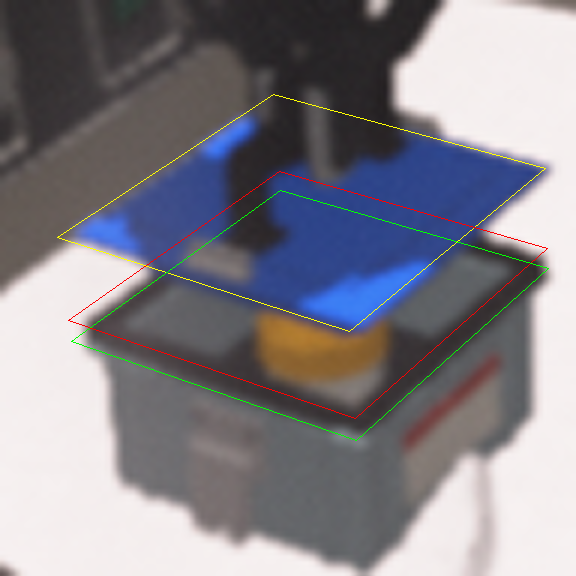

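Against the same model, lid and seal match sideways. The seal sits about 1 px nearer the camera, which agrees with the TCP reading being off by (-1.5, +2.7) mm from my target. I'll apply that and lower gently.

Call:
send_rows(
  offset=[
    [-0.05,0.11,-0.1],
    [0,0,-0.2],
    [0,0,-0.2],
    [0,0,-0.1],
    [0,0,0],
  ],
  turn=[
    [0,0,0],
    [0,0,0],
    [0,0,0],
    [0,0,0],
    [0,0,0],
  ],
  grip=[0,0,0,0,0],
)

```text
clock: 11.25
tcp_pos: [0.4731, 0.4156, 0.1057]
tcp_rot: [-0.001, -0.682, 0.731, -0.0]
force: [-0.5, -0.1, -3.4]
width: 0.0124
grip_force: 78.3
```

Call:
send_rows(
  offset=[
    [0,0,-0.1],
    [0,0,-0.1],
    [0,0,-0.1],
    [0,0,0],
    [0,0,0],
  ],
  turn=[
    [0,0,0],
    [0,0,0],
    [0,0,0],
    [0,0,0],
    [0,0,0],
  ],
  grip=[0,0,0,0,0],
)

```text
clock: 11.67
tcp_pos: [0.4734, 0.416, 0.0989]
tcp_rot: [-0.0, -0.682, 0.731, -0.0]
force: [0.8, -0.4, -2.8]
width: 0.0125
grip_force: 78.3
```

Call:
send_rows(
  offset=[
    [0,0,-0.08],
    [0,0,-0.08],
    [0,0,-0.08],
    [0,0,0],
    [0,0,0],
  ],
  turn=[
    [0,0,0],
    [0,0,0],
    [0,0,0],
    [0,0,0],
    [0,0,0],
  ],
  grip=[0,0,0,0,0],
)

```text
clock: 12.08
tcp_pos: [0.4735, 0.4161, 0.0931]
tcp_rot: [0.0, -0.682, 0.731, 0.0]
force: [-0.3, -0.1, -1.7]
width: 0.0124
grip_force: 78.6
```

Call:
send_rows(
  offset=[
    [0,0,-0.04],
    [0,0,-0.04],
    [0,0,0],
    [0,0,0],
    [0,0,0],
  ],
  turn=[
    [0,0,0],
    [0,0,0],
    [0,0,0],
    [0,0,0],
    [0,0,0],
  ],
  grip=[0,0,0,0,0],
)

```text
clock: 12.5
tcp_pos: [0.4735, 0.4161, 0.0913]
tcp_rot: [0.0, -0.682, 0.731, -0.0]
force: [-0.6, -1.2, 4.6]
width: 0.0127
grip_force: 79.2
```

Call:
send_rows(
  offset=[
    [0,0,-0.04],
    [0,0,-0.03],
    [0,0,-0.02],
    [0,0,0],
    [0,0,0],
  ],
  turn=[
    [0,0,0],
    [0,0,0],
    [0,0,0],
    [0,0,0],
    [0,0,0],
  ],
  grip=[0,0,0,0,0],
)

```text
clock: 12.92
tcp_pos: [0.4735, 0.4162, 0.0895]
tcp_rot: [0.0, -0.682, 0.731, -0.0]
force: [-2.6, -2.3, 10.1]
width: 0.0123
grip_force: 79.9
```

Run:
```python
from h import *
fs=[]
for i in range(5):
    s=grab_frame("side"); p=telemetry.sense(); fs.append(np.r_[p["force"],p["wrist_torque"],p["tcp_pos"]])
print(np.mean(fs,0).round(4))
b=cv2.resize(s[200:296,210:306],(576,576),interpolation=cv2.INTER_CUBIC)
cv2.imwrite("pics/e1.png",b[:,:,::-1])
```

```text
[-2.3946e+00 -2.4592e+00  8.8935e+00 -5.4730e-01  4.8380e-01  3.3000e-03
  4.7350e-01  4.1620e-01  8.9500e-02]
```

View pics/e1.png

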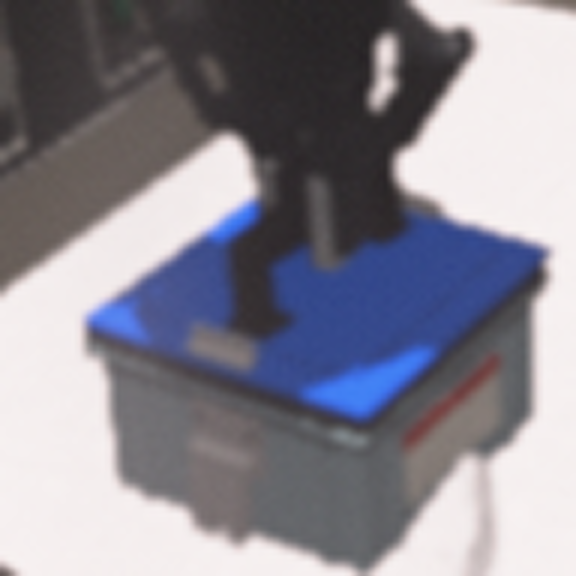

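The lid sits square and level on the box, with keeper (225,345) above latch (222,450). The push is about 11 N. I'll press 1 mm more and ease the small side load.

Call:
send_rows(
  offset=[
    [-0.02,-0.02,-0.02],
    [0,0,-0.025],
    [0,0,0],
    [0,0,0],
    [0,0,0],
  ],
  turn=[
    [0,0,0],
    [0,0,0],
    [0,0,0],
    [0,0,0],
    [0,0,0],
  ],
  grip=[0,0,0,0,0],
)

```text
clock: 13.58
tcp_pos: [0.4735, 0.4162, 0.0888]
tcp_rot: [0.001, -0.682, 0.731, -0.0]
force: [-0.9, -1.6, 10.7]
width: 0.0125
grip_force: 80.0
```

Run:
```python
from h import *
fs=[]
for i in range(6):
    grab_frame("side"); p=telemetry.sense(); fs.append(np.r_[p["force"],p["wrist_torque"],p["tcp_pos"]])
print(np.mean(fs,0).round(4),np.std(fs,0).round(3)[:3],p["tcp_rot"])
```

```text
[-1.48500e+00 -1.80030e+00  1.10795e+01 -4.09400e-01  3.36900e-01
  5.90000e-03  4.73500e-01  4.16200e-01  8.88000e-02] [0.122 0.312 0.401] [ 9.74938511e-04 -6.82163252e-01  7.31199253e-01 -7.53047470e-06]
```

```bash
python3 -c "
from workcell import job
print(job.job_done())"
```

```text
the job is handed in; nothing more can be done
None
```

I handed the job in at about 14 s: the cup is let go in the pocket and the lid sits square with its visible keeper above the latch, still held down at about 11 N measured (roughly 13.5 N on the box with the lid's weight); the hand-in returned no verdict.

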